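# Push the bearing blocks home on the gauge rail and bolt them in

## Task

Push the row of four bearing blocks along the gauge rail as one train, gently and touching only the last block (yellow bushing) from behind, until the row stands tight against the red end stop. Then push the orange knob of the slide bolt all the way in so that the bolt lies fully across the rail behind the last block. Do not lift or tip any block, and leave the other parts on the bench alone.

Things in the scene. Friction and masses are not known exactly. Their poses are not given: they have to be found in the camera images.
- rail: steel gauge rail fixed on the bench, 350 mm long, 70 mm wide. Origin: centre of its underside, on the bench; own x runs along the channel to the red stop, z up. Channel floor 10 mm above the origin, 41 mm wide between walls 8 mm thick and 8 mm high (tops 18 mm above the bench). The end at x = -175 mm is open. The bolt's guides (27 mm high) stand at y = -33 to -63 mm, x = -10 to 24 mm
- stop_face (a point): foot of the red end stop's face, mid-channel on the floor: rail x = 160 mm, z = 10 mm. The stop is 46 mm tall above the bench. With the row home the block centres are at rail x = 142, 106, 70 and 34 mm and the row's rear face is at x = 16 mm
- bolt (a joint): travel of the slide bolt in m: 0 = out, 0.046 = fully in, across the channel. A steel bar 10 mm along the rail, from 19 to 27 mm above the bench, sliding along the rail's own +y at rail x = 7 mm, so its front is 4 mm behind the row when the row is home. Tip at rail y = -34 mm + travel. It stays where left; about 1.5 N moves it
- knob (a point): the upright orange knob on the bolt, a round post of 16 mm diameter rising from 27 to 51 mm above the bench; the point is on its axis 40 mm above the bench, at rail y = -88 mm + bolt travel. Push its outer (-y) side in the rail's +y direction
- block_bronze: bearing block with a bronze bushing on top, the first in the row, nearest the stop. Aluminium, 36 mm along the rail (own x), 38 mm wide (own y), 32 mm tall plus a bushing flange of 28 mm diameter and 4 mm height; about 0.16 kg. Origin: centre of the underside; own x points along the rail towards the stop
- block_zinc: bearing block with a zinc-grey bushing on top, the second in the row. Aluminium, 36 mm along the rail (own x), 38 mm wide (own y), 32 mm tall plus a bushing flange of 28 mm diameter and 4 mm height; about 0.16 kg. Origin: centre of the underside; own x points along the rail towards the stop
- block_black: bearing block with a black bushing on top, the third in the row. Aluminium, 36 mm along the rail (own x), 38 mm wide (own y), 32 mm tall plus a bushing flange of 28 mm diameter and 4 mm height; about 0.16 kg. Origin: centre of the underside; own x points along the rail towards the stop
- block_yellow: bearing block with a yellow bushing on top, the last in the row, farthest from the stop: the one to push, on its free rear face. The row starts 55 to 100 mm short of the stop. Aluminium, 36 mm along the rail (own x), 38 mm wide (own y), 32 mm tall plus a bushing flange of 28 mm diameter and 4 mm height; about 0.16 kg. Origin: centre of the underside; own x points along the rail towards the stop
- vane_wheel: yellow plastic vane wheel, 92 mm diameter, 32 mm tall, bystander; origin at the centre of its underside
- sprocket: zinc idler sprocket, 82 mm diameter, 16 mm tall, bystander; origin at the centre of its underside
- flange_bearing: bronze flange bearing, 80 mm long, 48 mm wide, 24 mm tall, bystander; origin at the centre of its underside
- screwdriver: screwdriver lying on the bench, bystander; origin under its middle
- oil_bottle: red oil bottle, 56 mm diameter, 140 mm tall, bystander; origin at the centre of its underside
- turntable: steel turntable, 230 mm diameter, carrying a black meter housing, 109 mm tall in all, fixed; origin at the centre of its underside
Mind the look-alikes: they are no part of the job. What is shaped like the block_yellow but blue is not meant.

How it is judged:
By the outcome, as a careful person would: the job done as asked, in the order asked, and still so for the second after the job is handed in, with the robot touching nothing.
It also fails if it takes over 40 s, if anything falls off the work surface, if the arm or the gripper's body presses on something with over 40 N, if the wrist force passes 120 N, or if a joint passes its speed limit or range.

## Robot

A 7-joint arm with a two-finger parallel gripper is mounted at the origin on the work surface. World frame = base frame: x ahead of the robot, y to its left, z up, the work surface at z = 0. Lengths are in m, angles in rad, forces in N, time in s.
With the tool pointing down it reaches from about 0.4 to 0.85 m from the base axis. Payload 4.5 kg.
Tool frame: the origin (TCP) lies at the centre of the arm's flange, where the gripper is bolted on; the fingertips stand nose_length ahead of it and the grasp point (between the pads) lies 147 mm ahead of it (nose_length is the distance from the TCP to the fingertips, in m); z points along the fingers, y is the line along which they close (so a half turn about z gives the same grasp; the last joint's range is limited). The gripper opens to 88 mm and grips with 3 to 60 N. Pads are 18 mm wide; open, the fingers measure 123 mm over their backs; the gripper's body (75 mm by 187 mm) begins 45 mm behind the grasp point.
Start: joints at [-1.221, 0.689, -0.195, 1.565, 0.157, 0.902, -0.215], TCP at [0.194, 0.594, 0.405] pointing down, gripper open.
Joint ranges: [-3.01, 3.01], [-0.46, 2.08], [-1.47, 1.51], [0.13, 2.56], [-1, 4.14], [0.04, 2.09], [-2.66, 2.66]. Speed limits (rad/s): [2.57, 2.57, 3.14, 3.14, 3.14, 3.14, 3.14].

## Interface

Orientations are given as a unit quaternion [x, y, z, w].
In Python, from plant import * gives the robot as it stands.
- The arm moves only by the tool play_rows, never from a script. Its argument "rows" is a list that holds one entry, the list of rows, each a list of 6 numbers: the shift along the tool's x, y, z normalised to -1 to 1, where 1 is 0.5 m, then the turn, a rotation vector about the tool's x, y, z normalised to -1 to 1, where 1 is 0.5 rad. A call has 1 to 20 rows; each row is the pose to reach, as a shift and turn from the pose commanded when the call began, along the tool's axes at that moment; what a row does not reach only later rows make up. A row lasts 1/12 s, in which the tool goes at most 41.7 mm and 7.16 degrees, less where a joint would pass 70% of its speed; a pose out of reach is approached as far as the arm can. A call with a number of a shift or a turn outside -1 to 1 is refused whole. A call with a gripper value outside its range is refused whole. "claw" is the closure, from 0 (fully open) to 1 (shut), set as the call begins (left out, the last holds). The fingers move at their own pace and stop on an object; "squeeze" is the grip in N (left out, the last holds). Time passes only in rows, so rows that repeat a pose let the fingers close. It gives the time, the measured TCP pose, the force, the opening and the grip force at its end, in the units of the state.
- get_state(): the state, without advancing time (a new reading comes with each control period).
- snapshot(name): name is "side" or "top"; returns a dict with "pixels" (420x560x3 uint8, blue, green, red), "camera_matrix" (3x3 intrinsics, pixels), "dist_coeffs" ([k1, k2, p1, p2, k3] as OpenCV has them; the pictures are not rectified), "world_to_cam" (4x4, takes a point from world to camera coordinates). Camera axes: x right, y down, z forward; pixel columns grow to the right and rows downward; lengths in m; the calibration is good to about 2 mm. A picture is of the moment at which its call begins. There is no depth.
- finish_job(): hands the job in; it is judged then, once.
The state is a dict: "clock": time; "q": joint angles; "qd": joint speeds; "joint_torque": joint torques, N m; "tool_pos": TCP position; "eef_rot": TCP orientation; "contact_force": force on the tool from outside, world axes, zero at the start; "moment": the same for the moment, N m; "opening": opening from 0.0 (shut) to 1.0 (fully open); "finger_force": force on a finger pad.
Only numpy, scipy, OpenCV 4.12 (cv2) and the standard library are available. Lean on these libraries where they do the work, as an engineer would, in place of code of your own. Each camera call takes 0.05 s, during which the arm holds its last target. There are 200 camera calls.

## Working session

There is one attempt and no reset: what is moved stays moved. The work goes in short steps, Python scripts to look and compute and a tool call to move; the robot and the scene stay as the last step left them, time stands still between calls to the robot, and variables do not carry over. Pictures are saved under pics/ and viewed, at most 10 in all, crops included, and the job is handed in when it is done.

Besides the shell and the picture viewer there is one more tool, called after "Emit:" as a command line: name --argument value ..., lists and objects as JSON in quotes. play_rows: Moves the arm, as the interface text tells. Its arguments: {"type":"object","properties":{"rows":{"type":"array"},"claw":{"type":"number"},"squeeze":{"type":"number"}},"required":["rows"]}

```bash
mkdir -p pics; ls; python3 - <<'E'
from plant import *
import cv2,numpy as np,pickle
s=get_state();print({k:np.round(v,4).tolist() for k,v in s.items()})
try: print(nose_length)
except Exception as e: print(e)
d={n:snapshot(n) for n in("side","top")}
pickle.dump(d,open('d0.pkl','wb'))
for n in d: cv2.imwrite(f'pics/{n}0.png',d[n]["pixels"]); print(np.round(d[n]["camera_matrix"],1).tolist(),d[n]["dist_coeffs"],np.round(d[n]["world_to_cam"],3).tolist())
E
```

```text
pics
{'clock': 0.0, 'q': [-1.2212, 0.69, -0.1945, 1.5664, 0.1573, 0.9025, -0.2151], 'qd': [0.0005, -0.0015, -0.0015, -0.0014, -0.0012, 0.0022, 0.0022], 'joint_torque': [0.0002, -52.7559, -1.2667, -15.3428, -0.0526, 0.0064, 0.0002], 'tool_pos': [0.194, 0.5938, 0.4039], 'eef_rot': [0.1572, 0.9876, -0.0009, -0.0001], 'contact_force': [-0.1502, 0.1447, -0.5673], 'moment': [0.0153, 0.0185, -0.0537], 'finger_force': 0.0, 'opening': 1.0035}
0.166
[[521.9, 0.0, 278.3], [0.0, 521.9, 216.0], [0.0, 0.0, 1.0]] [-0.02395555  0.          0.          0.          0.        ] [[0.989, -0.146, -0.005, -0.498], [-0.115, -0.756, -0.644, 0.076], [0.09, 0.638, -0.765, 1.353], [0.0, 0.0, 0.0, 1.0]]
[[435.9, 0.0, 281.3], [0.0, 435.9, 210.1], [0.0, 0.0, 1.0]] [-0.03922691  0.          0.          0.          0.        ] [[-0.017, -1.0, 0.005, -0.024], [-0.99, 0.016, -0.139, 0.511], [0.139, -0.007, -0.99, 1.391], [0.0, 0.0, 0.0, 1.0]]
```

View pics/top0.png

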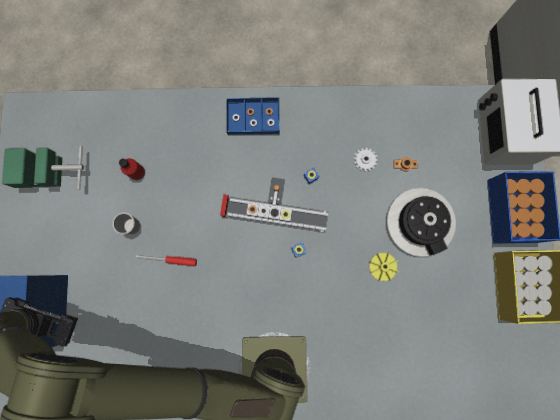

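View pics/side0.png

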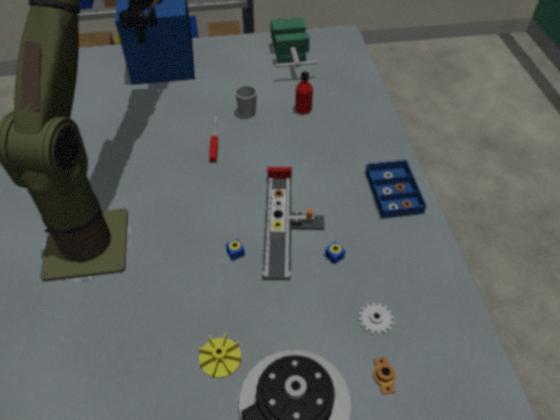

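The top view shows the rail running from the red stop (224,206) to its open end (327,222). The row is at about x 252–287 px, yellow is last at (287,214) and the knob is at (277,188). The side view agrees: stop at (279,172), open end at (278,275), knob at (310,214). The blue look-alikes stand clear of the rail.

```bash
cat > h.py <<'E'
import numpy as np,cv2,pickle
def ray(s,uv):
    K=s["camera_matrix"];T=np.array(s["world_to_cam"])
    p=cv2.undistortPoints(np.float64([[uv]]),np.array(K),np.array(s["dist_coeffs"]))[0,0]
    R=T[:3,:3];return -R.T@T[:3,3],R.T@np.r_[p,1]
def onz(s,uv,z):
    c,d=ray(s,uv);return c+d*(z-c[2])/d[2]
def proj(s,P):
    T=np.array(s["world_to_cam"]);r,_=cv2.Rodrigues(T[:3,:3])
    return cv2.projectPoints(np.float64(P).reshape(-1,3),r,T[:3,3],np.array(s["camera_matrix"]),np.array(s["dist_coeffs"]))[0][:,0]
E
python3 - <<'E'
from h import *
d=pickle.load(open('d0.pkl','rb'))
a=cv2.resize(d['top']['pixels'][165:240,210:340],None,fx=6,fy=6,interpolation=cv2.INTER_CUBIC)
cv2.imwrite('pics/ct.png',a)
b=cv2.resize(d['side']['pixels'][155:285,220:350],None,fx=4.6,fy=4.6,interpolation=cv2.INTER_CUBIC)
cv2.imwrite('pics/cs.png',b)
E
```

```text
(no output)
```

View pics/ct.png

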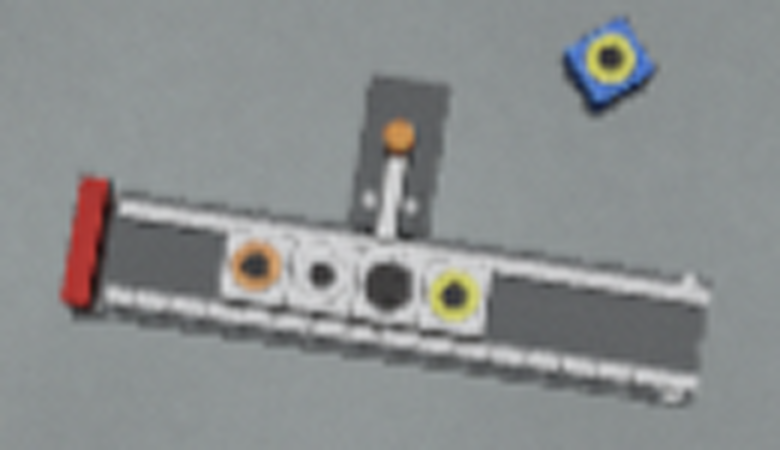

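View pics/cs.png

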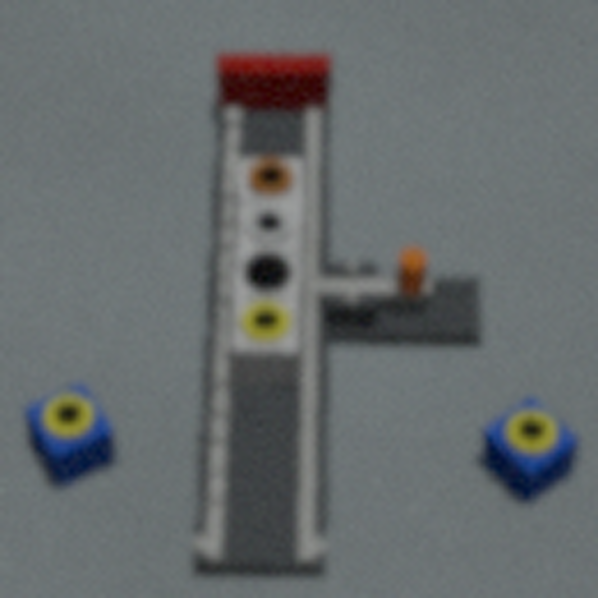

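The crops show bronze (256,265), zinc (321,274), black (388,286), yellow (454,295) and the knob (399,134) in the top crop. In the side crop, bronze is at (270,176), black (267,271), yellow (266,321) and the knob top (412,254).

```bash
python3 - <<'E'
from h import *
d=pickle.load(open('d0.pkl','rb'))
t=lambda p:((p[0]+.5)/6-.5+210,(p[1]+.5)/6-.5+165)
s=lambda p:((p[0]+.5)/4.6-.5+220,(p[1]+.5)/4.6-.5+155)
T,S=d['top'],d['side']
# colour mask centroids
def cen(img,box,lo,hi,smin):
    x0,x1,y0,y1=box;h=cv2.cvtColor(img[y0:y1,x0:x1],cv2.COLOR_BGR2HSV).astype(float)
    w=((h[...,0]>=lo)&(h[...,0]<=hi)&(h[...,1]>smin))*h[...,1]
    yy,xx=np.mgrid[y0:y1,x0:x1];return (xx*w).sum()/w.sum(),(yy*w).sum()/w.sum(),int((w>0).sum())
yt=cen(T['pixels'],(275,296,205,223),22,38,80);ys=cen(S['pixels'],(270,286,215,235),22,38,80)
bt=cen(T['pixels'],(243,262,200,218),5,20,80);bs=cen(S['pixels'],(270,287,186,202),5,20,80)
kt=cen(T['pixels'],(268,286,180,195),5,20,100)
P={}
for n,a,z in[('yel',yt,.044),('bro',bt,.044),('knob',kt,.049)]: P[n]=onz(T,a[:2],z);print(n,a,P[n].round(4))
for n,a,z in[('yel',ys,.044),('bro',bs,.044)]: P[n+'S']=onz(S,a[:2],z);print(n,'side',a,P[n+'S'].round(4))
for n,p,z in[('bro',(256,265),.046),('zin',(321,274),.046),('bla',(388,286),.046),('yel',(454,295),.046),('w1',(120,208),.018),('w2',(708,293),.018),('v1',(106,297),.018),('v2',(697,382),.018),('stopc1',(107,181),.046),('stopc2',(90,303),.046),('fl+',(702,342),.010)]:
    print(n,onz(T,t(p),z)[:2].round(4))
for n,p,z in[('bro',(270,176),.046),('bla',(267,271),.046),('yel',(266,321),.046),('knob',(412,254),.051),('o1',(196,560),.0),('o2',(324,560),0)]:print('S',n,onz(S,s(p),z)[:2].round(4))
y=(P['yel']+P['yelS'])/2;b=(P['bro']+P['broS'])/2
print('dist',np.linalg.norm(b-y),'dir',np.degrees(np.arctan2(*(b-y)[1::-1])))
E
```

```text
yel (np.float64(285.13405629903093), np.float64(213.8666359021689), 39) [ 0.497  -0.0452  0.044 ]
bro (np.float64(252.1749470214269), np.float64(208.89616199670357), 39) [0.515  0.0618 0.044 ]
knob (np.float64(276.00694654183025), np.float64(187.3276955602537), 24) [ 0.5843 -0.0169  0.049 ]
yel side (np.float64(277.32295762341636), np.float64(224.5020751419834), 65) [ 0.4947 -0.0411  0.044 ]
bro side (np.float64(278.2136390186916), np.float64(192.88507593457945), 51) [0.513  0.0674 0.044 ]
bro [0.5152 0.0614]
zin [0.5097 0.0263]
bla [ 0.5026 -0.0099]
yel [ 0.4971 -0.0456]
w1 [0.5525 0.1383]
w2 [ 0.4996 -0.1864]
v1 [0.5028 0.146 ]
v2 [ 0.4503 -0.1788]
stopc1 [0.5628 0.1422]
stopc2 [0.4959 0.1514]
fl+ [ 0.4733 -0.1831]
S bro [0.513  0.0656]
S bla [ 0.5007 -0.0064]
S yel [ 0.4948 -0.0424]
S knob [ 0.5832 -0.0105]
S o1 [ 0.4387 -0.1635]
S o2 [ 0.5067 -0.1737]
dist 0.10932013098592727 dir 80.40622091212866
```

Emit:
play_rows --rows '[[[-0.76,-0.48,0,0,0,-0.3],[-0.76,-0.48,0,0,0,-0.3],[-0.76,-0.48,0,0,0,-0.3],[-0.76,-0.48,0,0,0,-0.3],[-0.76,-0.48,0,0,0,-0.3],[-0.76,-0.48,0,0,0,-0.3],[-0.76,-0.48,0,0,0,-0.3],[-0.76,-0.48,0,0,0,-0.3],[-0.76,-0.48,0,0,0,-0.3],[-0.76,-0.48,0,0,0,-0.3],[-0.76,-0.48,0,0,0,-0.3],[-0.76,-0.48,0,0,0,-0.3],[-0.76,-0.48,0,0,0,-0.3]]]' --claw 1 --squeeze 5

```text
clock: 1.18
tool_pos: [0.482, 0.2457, 0.4043]
eef_rot: [0.085, 0.996, -0.001, -0.0]
contact_force: [0.1, 0.3, -0.8]
opening: 0.033
finger_force: 0.0
```

Emit:
play_rows --rows '[[[-0.126,-0.706,0.1,0,0,0],[-0.126,-0.706,0.1,0,0,0],[-0.126,-0.706,0.1,0,0,0],[-0.126,-0.706,0.1,0,0,0],[-0.126,-0.706,0.1,0,0,0],[-0.126,-0.706,0.1,0,0,0],[-0.126,-0.706,0.1,0,0,0],[-0.126,-0.706,0.1,0,0,0],[-0.126,-0.706,0.1,0,0,0],[-0.126,-0.706,0.22,0,0,0],[-0.126,-0.706,0.22,0,0,0],[-0.126,-0.706,0.22,0,0,0],[-0.126,-0.706,0.22,0,0,0]]]'

```text
clock: 2.27
tool_pos: [0.4847, -0.1088, 0.2943]
eef_rot: [0.081, 0.997, 0.001, -0.001]
contact_force: [0.3, 0.4, 0.8]
opening: 0.01
finger_force: 0.0
```

```bash
python3 - <<'E'
from plant import *
from h import *
s=get_state();print(np.round(s['tool_pos'],4),np.round(s['eef_rot'],4),s['clock'])
d={n:snapshot(n) for n in("side","top")};pickle.dump(d,open('d1.pkl','wb'))
a=cv2.resize(d['top']['pixels'][165:265,210:350],None,fx=4,fy=4,interpolation=cv2.INTER_CUBIC)
b=cv2.resize(d['side']['pixels'][155:291,230:355],None,fx=4,fy=4,interpolation=cv2.INTER_CUBIC)[:400]
b=cv2.resize(d['side']['pixels'][155:295,235:345],None,fy=4,fx=4,interpolation=cv2.INTER_CUBIC)
c=np.zeros((560,560+440,3),np.uint8);c[:400,:560]=a;c[:,560:]=b
cv2.imwrite('pics/c1.png',cv2.resize(c,(800,448)))
E
```

```text
[ 0.4847 -0.1088  0.2943] [ 8.140e-02  9.967e-01  6.000e-04 -1.000e-03] 2.2667
```

View pics/c1.png

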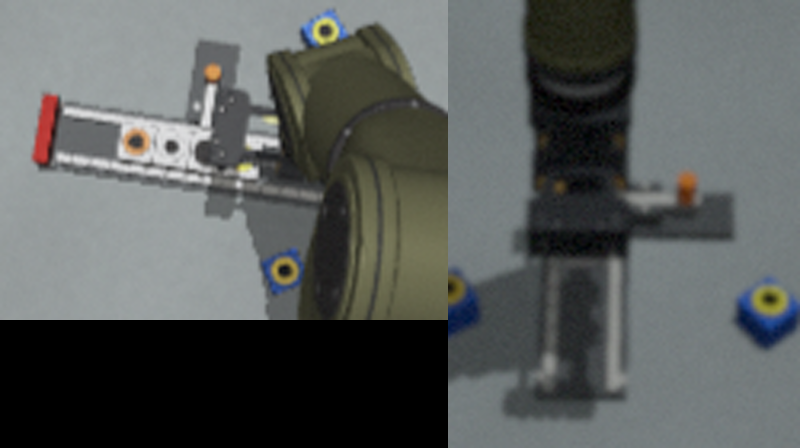

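The side view shows the gripper centred over the channel behind the row, with the fingertips hidden by the body. I'll descend to a tip height of about 24 mm, above the walls.

Emit:
play_rows --rows '[[[0,0,0.06,0,0,0],[0,0,0.12,0,0,0],[0,0,0.17,0,0,0],[0,0,0.2,0,0,0],[0,0,0.208,0,0,0],[0,0,0.208,0,0,0],[0,0,0.208,0,0,0]]]'

```text
clock: 2.95
tool_pos: [0.4854, -0.1102, 0.1919]
eef_rot: [0.082, 0.997, 0.0, 0.001]
contact_force: [-0.4, 0.1, 1.0]
opening: 0.007
finger_force: 0.0
```

```bash
python3 - <<'E'
from plant import *
from h import *
s=get_state();print(np.round(s['tool_pos'],4),np.round(s['eef_rot'],4),s['clock'],s['contact_force'])
E
```

```text
[ 0.4854 -0.1102  0.1919] [8.250e-02 9.966e-01 1.000e-04 1.100e-03] 2.95 [-0.3873436   0.117605    1.02855354]
```

Emit:
play_rows --rows '[[[0,0.008,0,0,0,0],[0,0.016,0,0,0,0],[0,0.024,0,0,0,0],[0,0.032,0,0,0,0],[0,0.038,0,0,0,0],[0,0.042,0,0,0,0],[0,0.046,0,0,0,0],[0,0.049,0,0,0,0],[0,0.052,0,0,0,0],[0,0.055,0,0,0,0],[0,0.058,0,0,0,0],[0,0.061,0,0,0,0],[0,0.064,0,0,0,0],[0,0.067,0,0,0,0],[0,0.07,0,0,0,0],[0,0.073,0,0,0,0],[0,0.076,0,0,0,0],[0,0.079,0,0,0,0],[0,0.082,0,0,0,0],[0,0.085,0,0,0,0]]]'

```text
clock: 4.62
tool_pos: [0.4916, -0.0688, 0.1907]
eef_rot: [0.083, 0.997, -0.0, -0.0]
contact_force: [-0.6, -3.6, 0.5]
opening: 0.007
finger_force: 1.7
```

```bash
cat > look.py <<'E'
from plant import *
from h import *
import sys
s=get_state();print(np.round(s['tool_pos'],4),np.round(s['eef_rot'],4),s['clock'],np.round(s['contact_force'],2))
T=snapshot('top');x0,x1,y0,y1=225,262,198,220
h=cv2.cvtColor(T['pixels'][y0:y1,x0:x1],cv2.COLOR_BGR2HSV).astype(float)
w=((h[...,0]>=6)&(h[...,0]<=20)&(h[...,1]>80))*h[...,1];yy,xx=np.mgrid[y0:y1,x0:x1]
p=((xx*w).sum()/w.sum(),(yy*w).sum()/w.sum());b=onz(T,p,.044)[:2]
u=np.array([.164,.9865]);print('bronze',b.round(4),int((w>0).sum()),'moved mm',1000*(b-[.515,.0618])@u)
pickle.dump(T,open('dl.pkl','wb'))
E
python3 look.py
```

```text
[ 0.4916 -0.0688  0.1907] [ 8.300e-02  9.965e-01 -2.000e-04 -1.000e-04] 4.6167 [-0.56 -3.62  0.46]
bronze [0.516  0.0692] 37 moved mm 7.462485863266451
```

Emit:
play_rows --rows '[[[0,0.004,0,0,0,0],[0,0.008,0,0,0,0],[0,0.012,0,0,0,0],[0,0.016,0,0,0,0],[0,0.02,0,0,0,0],[0,0.024,0,0,0,0],[0,0.028,0,0,0,0],[0,0.032,0,0,0,0],[0,0.036,0,0,0,0],[0,0.04,0,0,0,0],[0,0.044,0,0,0,0],[0,0.048,0,0,0,0],[0,0.052,0,0,0,0],[0,0.056,0,0,0,0],[0,0.06,0,0,0,0],[0,0.064,0,0,0,0],[0,0.068,0,0,0,0],[0,0.072,0,0,0,0],[0,0.076,0,0,0,0],[0,0.08,0,0,0,0]]]'

```text
clock: 6.33
tool_pos: [0.4983, -0.029, 0.1907]
eef_rot: [0.083, 0.997, 0.0, -0.0]
contact_force: [-0.1, -2.8, 0.0]
opening: 0.004
finger_force: 1.6
```

```bash
python3 look.py
```

```text
[ 0.4983 -0.029   0.1907] [ 0.0828  0.9966  0.     -0.    ] 6.3333 [-0.09 -2.82  0.05]
bronze [0.5219 0.1106] 39 moved mm 49.31961783479037
```

Emit:
play_rows --rows '[[[0,0.003,0,0,0,0],[0,0.006,0,0,0,0],[0,0.009,0,0,0,0],[0,0.012,0,0,0,0],[0,0.015,0,0,0,0],[0,0.018,0,0,0,0],[0,0.021,0,0,0,0],[0,0.024,0,0,0,0],[0,0.027,0,0,0,0],[0,0.029,0,0,0,0],[0,0.031,0,0,0,0]]]'

```text
clock: 7.3
tool_pos: [0.5008, -0.0138, 0.1907]
eef_rot: [0.083, 0.997, 0.0, -0.0]
contact_force: [-0.8, -3.4, -0.1]
opening: 0.007
finger_force: 1.6
```

```bash
python3 look.py
```

```text
[ 0.5008 -0.0138  0.1907] [ 0.0827  0.9966  0.     -0.    ] 7.3 [-0.81 -3.39 -0.07]
bronze [0.5255 0.1245] 37 moved mm 63.58664294357711
```

Emit:
play_rows --rows '[[[0,0.0015,0,0,0,0],[0,0.003,0,0,0,0],[0,0.0045,0,0,0,0],[0,0.006,0,0,0,0],[0,0.0075,0,0,0,0],[0,0.0075,0,0,0,0]]]'

```text
clock: 7.85
tool_pos: [0.5015, -0.01, 0.1907]
eef_rot: [0.083, 0.997, 0.0, 0.0]
contact_force: [0.1, -2.1, 0.1]
opening: 0.004
finger_force: 1.3
```

```bash
python3 look.py
```

```text
[ 0.5015 -0.01    0.1907] [8.270e-02 9.966e-01 2.000e-04 0.000e+00] 7.85 [ 0.09 -2.11  0.08]
bronze [0.5258 0.1282] 40 moved mm 67.2564508986967
```

Emit:
play_rows --rows '[[[0,0.001,0,0,0,0],[0,0.002,0,0,0,0],[0,0.003,0,0,0,0],[0,0.004,0,0,0,0]]]'

```text
clock: 8.23
tool_pos: [0.5017, -0.0083, 0.1907]
eef_rot: [0.083, 0.997, -0.0, -0.0]
contact_force: [-0.7, -3.0, 0.2]
opening: 0.006
finger_force: 1.6
```

Emit:
play_rows --rows '[[[0,0.001,0,0,0,0],[0,0.002,0,0,0,0],[0,0.002,0,0,0,0]]]'

```text
clock: 8.48
tool_pos: [0.5019, -0.0078, 0.1907]
eef_rot: [0.083, 0.997, -0.0, -0.0]
contact_force: [-0.3, -4.6, -0.3]
opening: 0.005
finger_force: 2.4
```

Emit:
play_rows --rows '[[[0,0.001,0,0,0,0],[0,0.002,0,0,0,0],[0,0.002,0,0,0,0]]]'

```text
clock: 8.73
tool_pos: [0.5019, -0.0075, 0.1907]
eef_rot: [0.084, 0.996, -0.001, -0.0]
contact_force: [-0.3, -6.9, 0.7]
opening: 0.006
finger_force: 3.3
```

```bash
python3 look.py
```

```text
[ 0.5019 -0.0075  0.1907] [ 8.360e-02  9.965e-01 -1.100e-03 -4.000e-04] 8.7333 [-0.29 -6.92  0.72]
bronze [0.5258 0.1299] 39 moved mm 68.99420465427455
```

The row is home: it moved 69 mm and the force rises with no further motion. Now I'll retreat, lift, and go to the outer side of the knob.

Emit:
play_rows --rows '[[[0,-0.01,0,0,0,0],[0,-0.03,0,0,0,0],[0,-0.06,0,0,0,0],[0,-0.08,0,0,0,0],[0,-0.08,-0.06,0,0,0],[0,-0.08,-0.12,0,0,0],[0,-0.08,-0.18,0,0,0],[0,-0.08,-0.2,0,0,0],[-0.06,-0.06,-0.2,0,0,0],[-0.12,-0.04,-0.2,0,0,0],[-0.18,0,-0.2,0,0,0],[-0.24,0.016,-0.2,0,0,0],[-0.26,0.016,-0.2,0,0,0],[-0.26,0.016,-0.2,0,0,0],[-0.26,0.016,-0.2,0,0,0]]]'

```text
clock: 10.03
tool_pos: [0.6311, -0.0202, 0.2902]
eef_rot: [0.083, 0.997, 0.0, -0.001]
contact_force: [-0.3, -0.5, -0.2]
opening: 0.0
finger_force: 0.0
```

```bash
cat look.py > look2.py; cat >> look2.py <<'E'
S=snapshot('side')
c=np.zeros((560,1000,3),np.uint8);c[:400,:560]=cv2.resize(T['pixels'][165:265,210:350],None,fx=4,fy=4,interpolation=cv2.INTER_CUBIC)
c[:,560:]=cv2.resize(S['pixels'][155:295,235:345],None,fy=4,fx=4,interpolation=cv2.INTER_CUBIC)
cv2.imwrite(sys.argv[1],cv2.resize(c,(800,448)))
E
python3 look2.py pics/c2.png
```

```text
[ 0.6311 -0.0202  0.2902] [ 8.300e-02  9.966e-01  1.000e-04 -5.000e-04] 10.0333 [-0.27 -0.51 -0.23]
bronze [0.5259 0.1301] 39 moved mm 69.13597503840019
```

View pics/c2.png

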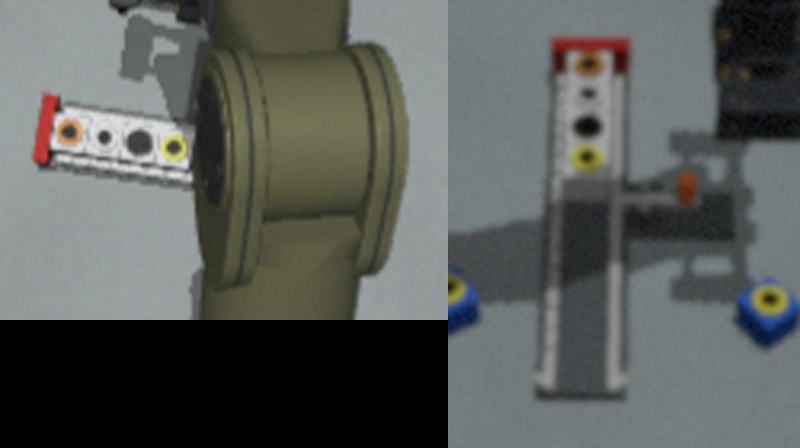

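The row stands tight on the red stop in both views, and the knob is still out with the gripper beyond it. Next I descend beside the knob.

Emit:
play_rows --rows '[[[0,0,0.06,0,0,0],[0,0,0.11,0,0,0],[0,0,0.15,0,0,0],[0,0,0.17,0,0,0],[0,0,0.176,0,0,0],[0,0,0.176,0,0,0]]]'

```text
clock: 10.63
tool_pos: [0.6311, -0.0199, 0.2025]
eef_rot: [0.083, 0.997, -0.0, -0.001]
contact_force: [0.2, 0.1, -0.2]
opening: 0.008
finger_force: 0.0
```

```bash
python3 look2.py pics/c3.png
```

```text
[ 0.6311 -0.0199  0.2025] [ 8.270e-02  9.966e-01 -0.000e+00 -7.000e-04] 10.6333 [ 0.16  0.1  -0.24]
bronze [0.5259 0.13  ] 40 moved mm 69.0189252885734
```

View pics/c3.png

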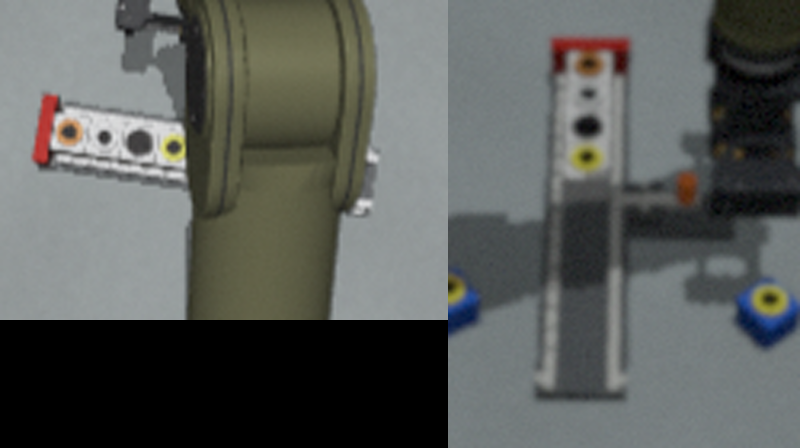

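Fingers are at the knob's outer side with a clear gap; now push along tool +x.

Emit:
play_rows --rows '[[[0.008,0,0,0,0,0],[0.016,0,0,0,0,0],[0.022,0,0,0,0,0],[0.027,0,0,0,0,0],[0.032,0,0,0,0,0],[0.037,0,0,0,0,0],[0.042,0,0,0,0,0],[0.047,0,0,0,0,0],[0.052,0,0,0,0,0],[0.057,0,0,0,0,0],[0.062,0,0,0,0,0],[0.067,0,0,0,0,0],[0.072,0,0,0,0,0],[0.077,0,0,0,0,0],[0.082,0,0,0,0,0],[0.087,0,0,0,0,0],[0.092,0,0,0,0,0],[0.097,0,0,0,0,0],[0.102,0,0,0,0,0],[0.107,0,0,0,0,0]]]'

```text
clock: 12.4
tool_pos: [0.5787, -0.011, 0.2027]
eef_rot: [0.083, 0.997, 0.0, 0.0]
contact_force: [1.0, 0.8, -0.1]
opening: 0.01
finger_force: 0.7
```

Emit:
play_rows --rows '[[[0.004,0,0,0,0,0],[0.008,0,0,0,0,0],[0.011,0,0,0,0,0],[0.014,0,0,0,0,0]]]'

```text
clock: 12.73
tool_pos: [0.5718, -0.0098, 0.2027]
eef_rot: [0.083, 0.997, 0.0, 0.0]
contact_force: [2.4, 0.6, 0.4]
opening: 0.006
finger_force: 0.6
```

Emit:
play_rows --rows '[[[0.003,0,0,0,0,0],[0.006,0,0,0,0,0],[0.009,0,0,0,0,0],[0.012,0,0,0,0,0]]]'

```text
clock: 13.07
tool_pos: [0.5659, -0.0089, 0.2027]
eef_rot: [0.083, 0.997, 0.0, 0.0]
contact_force: [1.4, -0.4, -0.1]
opening: 0.009
finger_force: 0.6
```

Emit:
play_rows --rows '[[[0.002,0,0,0,0,0],[0.004,0,0,0,0,0],[0.006,0,0,0,0,0]]]'

```text
clock: 13.32
tool_pos: [0.563, -0.0084, 0.2027]
eef_rot: [0.083, 0.997, 0.0, 0.0]
contact_force: [1.4, 0.2, -0.2]
opening: 0.005
finger_force: 0.6
```

```bash
python3 look2.py pics/c4.png
```

```text
[ 0.563  -0.0084  0.2027] [0.0828 0.9966 0.     0.    ] 13.3167 [ 1.38  0.2  -0.23]
bronze [0.5259 0.1299] 40 moved mm 69.00675144974157
```

View pics/c4.png

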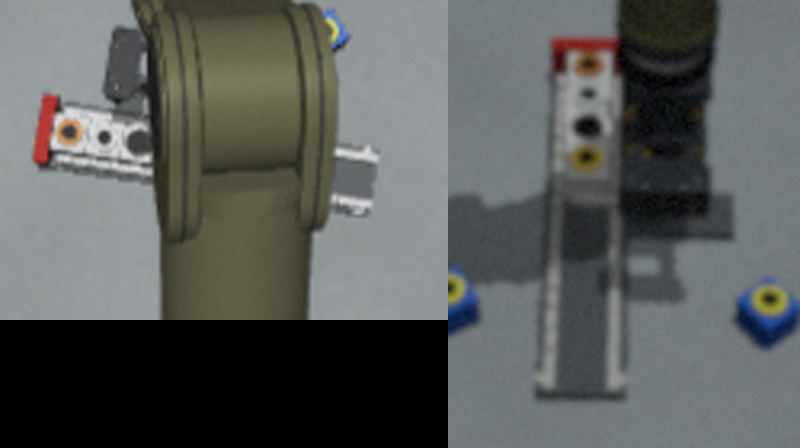

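The side view shows the bolt crossing the channel behind yellow at about (587,187), with no end-stop force yet. I'll continue in small steps.

Emit:
play_rows --rows '[[[0.002,0,0,0,0,0],[0.004,0,0,0,0,0],[0.006,0,0,0,0,0]]]'

```text
clock: 13.67
tool_pos: [0.5611, -0.0081, 0.2029]
eef_rot: [0.083, 0.997, 0.0, 0.001]
contact_force: [5.4, -0.5, -2.3]
opening: 0.007
finger_force: 2.6
```

Emit:
play_rows --rows '[[[0.002,0,0,0,0,0],[0.004,0,0,0,0,0],[0.004,0,0,0,0,0]]]'

```text
clock: 13.92
tool_pos: [0.5604, -0.0081, 0.2031]
eef_rot: [0.083, 0.997, 0.0, 0.003]
contact_force: [7.0, -1.7, -3.9]
opening: 0.004
finger_force: 3.6
```

The force climbs at the expected full travel, so I back away, lift and inspect.

Emit:
play_rows --rows '[[[-0.02,0,0,0,0,0],[-0.05,0,0,0,0,0],[-0.08,0,0,0,0,0],[-0.08,0,-0.06,0,0,0],[-0.08,0,-0.12,0,0,0],[-0.08,0,-0.18,0,0,0],[-0.08,0,-0.24,0,0,0],[-0.14,0.08,-0.28,0,0,0],[-0.14,0.16,-0.28,0,0,0],[-0.14,0.24,-0.28,0,0,0],[-0.14,0.32,-0.28,0,0,0],[-0.14,0.4,-0.28,0,0,0],[-0.14,0.48,-0.28,0,0,0],[-0.14,0.54,-0.28,0,0,0],[-0.14,0.6,-0.28,0,0,0],[-0.14,0.6,-0.28,0,0,0],[-0.14,0.6,-0.28,0,0,0]]]'

```text
clock: 15.33
tool_pos: [0.6751, 0.2793, 0.3416]
eef_rot: [0.081, 0.997, -0.0, -0.002]
contact_force: [0.1, -0.9, -0.1]
opening: 0.007
finger_force: 0.0
```

```bash
python3 look2.py pics/c5.png
```

```text
[0.6751 0.2793 0.3416] [ 8.070e-02  9.967e-01 -1.000e-04 -1.700e-03] 15.3333 [ 0.05 -0.94 -0.14]
bronze [0.5259 0.13  ] 40 moved mm 69.02273884012058
```

View pics/c5.png

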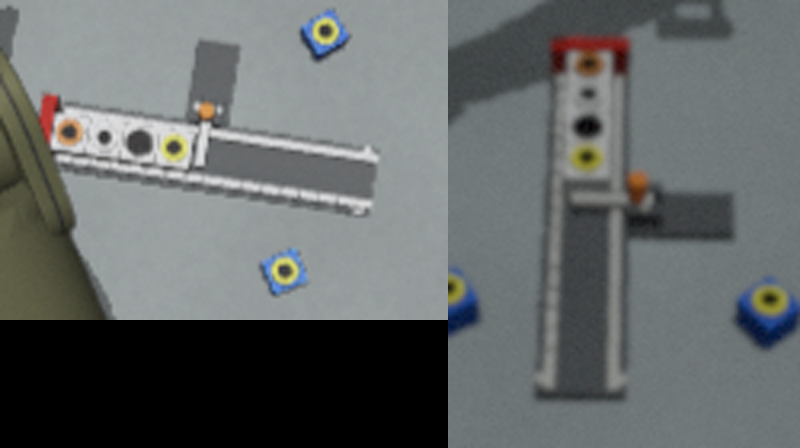

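The bolt lies across the channel behind yellow and the row is still tight. I'll measure the knob's travel.

```bash
python3 - <<'E'
from h import *
a=pickle.load(open('d0.pkl','rb'))['top'];b=pickle.load(open('dl.pkl','rb'))
P=[]
for T,(x0,x1,y0,y1) in((a,(268,286,180,195)),(b,(266,284,192,206))):
    h=cv2.cvtColor(T['pixels'][y0:y1,x0:x1],cv2.COLOR_BGR2HSV).astype(float)
    w=((h[...,0]>=5)&(h[...,0]<=20)&(h[...,1]>100))*h[...,1];yy,xx=np.mgrid[y0:y1,x0:x1]
    P.append(onz(T,((xx*w).sum()/w.sum(),(yy*w).sum()/w.sum()),.047)[:2]);print(P[-1],(w>0).sum())
print((P[1]-P[0])@[-.9865,.164],(P[1]-P[0])@[.164,.9865])
E
```

```text
[ 0.58464392 -0.01691554] 24
[ 0.54513702 -0.01003242] 22
0.04010238505506014 0.0003110711234162204
```

```bash
python3 - <<'E'
from plant import *
from h import *
a=pickle.load(open('d0.pkl','rb'))
b={n:snapshot(n) for n in('side','top')};pickle.dump(b,open('d2.pkl','wb'))
def c(T,box,z,s):
    x0,x1,y0,y1=box;h=cv2.cvtColor(T['pixels'][y0:y1,x0:x1],cv2.COLOR_BGR2HSV).astype(float)
    w=((h[...,0]>=4)&(h[...,0]<=20)&(h[...,1]>s))*1.*(h[...,1]-s);yy,xx=np.mgrid[y0:y1,x0:x1]
    return onz(T,((xx*w).sum()/w.sum(),(yy*w).sum()/w.sum()),z)[:2]
for s in(70,90,110):
  for n,A,B,z in(('top',(268,286,180,195),(266,284,192,206),.045),('side',(300,320,204,222),(284,304,202,222),.04)):
    d=c(b[n],B,z,s)-c(a[n],A,z,s);print(s,n,(d@[-.9865,.164]).round(4),(d@[.164,.9865]).round(4),c(b[n],B,z,s).round(4))
E
python3 - <<'E'
from h import *
d=pickle.load(open('d2.pkl','rb'))
a=cv2.resize(d['top']['pixels'][183:223,250:305],None,fx=12,fy=12,interpolation=cv2.INTER_CUBIC)
cv2.imwrite('pics/c6.png',a)
# predicted tip px for travels, anchored on yellow bushing centre measured in the top picture
T=d['top'];u=np.array([.164,.9865]);v=np.array([-.9865,.164])
x0,x1,y0,y1=258,285,203,219;h=cv2.cvtColor(T['pixels'][y0:y1,x0:x1],cv2.COLOR_BGR2HSV).astype(float)
w=((h[...,0]>=22)&(h[...,0]<=38)&(h[...,1]>80))*h[...,1];yy,xx=np.mgrid[y0:y1,x0:x1]
y=onz(T,((xx*w).sum()/w.sum(),(yy*w).sum()/w.sum()),.045)[:2];print('yel',y)
for t in(.038,.042,.046):
    p=y-u*.027+v*(-.034+t);k=y-u*.027+v*(-.088+t)
    print(t,((proj(T,[*p,.027])-[250,183]+.5)*12).round(0),((proj(T,[*k,.051])-[250,183]+.5)*12).round(0))
E
```

```text
70 top 0.0401 0.0004 [ 0.5452 -0.01  ]
70 side 0.0407 0.0014 [ 0.543  -0.0056]
90 top 0.0402 0.0004 [ 0.5451 -0.01  ]
90 side 0.0407 0.0013 [ 0.5429 -0.0056]
110 top 0.0403 0.0005 [ 0.545 -0.01 ]
110 side 0.0408 0.0013 [ 0.5429 -0.0057]
yel [0.50804946 0.0235685 ]
0.038 [[270. 377.]] [[299. 170.]]
0.042 [[268. 392.]] [[297. 185.]]
0.046 [[266. 406.]] [[295. 199.]]
```

View pics/c6.png

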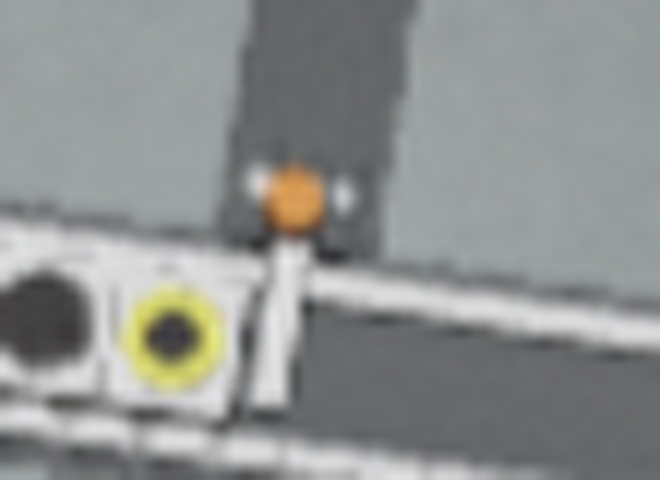

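In this crop the bolt tip is at (268,407) and the knob at (296,200). The predictions for 46 mm travel are (266,406) and (295,199), so the bolt is fully in. It had started about 6 mm in, which explains the 40 mm measured travel.

```bash
python3 -c "
from plant import *
print(finish_job())"
```

```text
the job is handed in; nothing more can be done
None
```

The row of four blocks stands tight against the red stop, the bolt is fully in across the rail behind the yellow block, and the job is handed in at about 15 s on the robot's clock.

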